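# Load the purge balance and set its gas valve two turns open

### The job

Set the smallest of the three white crucibles down gently, upright and centred on the balance pan, and let go of it. Then take the valve wheel's upright handle, close the valve clockwise until it is firmly on its stop, back it off exactly two full turns, and finish still holding the handle in the gripper. Everything else on the bench stays where it stands.

Things in the scene. Friction and masses are not known exactly. Their poses are not given: they have to be found in the camera images.
- crucible_centre (a point): All sizes in mm. The smallest of three open white porcelain crucibles (loose, about 40 to 85 g): outside diameter 45 at the rim and 40 at the foot, 42 high, wall 3.5. The point is on its axis half-way up, 21 above its foot; z is up. It and the other two crucibles swap places between starts.
- pan: Round steel weighing pan of the balance, diameter 90, 4 thick. The origin is the centre of its top face, 72 above the bench when empty; z is up. It is sprung (300 N/m): the crucible sinks it 1.3 to 2.8, its stop is at 10. A fine ring of diameter 51 is engraved round the centre.
- balance: Low beige balance, fixed: housing 200 along x, 160 along y, 54 high, display towards -x; origin on the bench, 5 to the +x side of the pan's centre. A thin steel gas jet stands at its +x end, 83 from the pan's centre, its bent top leaning in to 56 from the centre, 37 above the pan. Balance and valve swap sides of the bench between starts.
- valve_axis (a point): A point on the upright axis of the bench gas valve (brass turret fixed to the bench, foot diameter 90), 107 above the bench, level with the middle of the handle. The valve carries a level three-spoked steel handwheel: rim centre-line radius 45, bar 12 thick, top of rim 80 above the bench, boss under the handle up to 82.
- valve_handle: Grey upright handle on the handwheel's rim, diameter 20, 46 long, revolving freely on its own pin. Origin at its middle, 107 above the bench (84 to 130) and 45 from the valve's axis; it circles the axis as the wheel turns. It can be gripped from above and led round in a circle without turning the gripper.
- valve_wheel (a joint): Angle of the handwheel, rad, counted over whole turns: 0 is closed, hard on the stop; it grows as the valve opens, counter-clockwise seen from above (one turn open = 6.283), so closing is clockwise. It starts 0.3 to 0.95 of a turn open. The wheel stays where it is left and turns with about 0.12 N m (some 3 N at the handle). It can open to 3.18 turns.
- crucible_mid_centre (a point): Bystander: middle-sized white crucible, diameter 60, 52 high; point on its axis half-way up.
- crucible_big_centre (a point): Bystander: largest white crucible, diameter 73, 62 high; point on its axis half-way up.
- check_weight: Bystander: steel knob weight, diameter 28, 42 high; origin under its centre.
- culture_dish: Bystander: clear flat round dish, diameter 90, 15 high; origin under its centre.
- reagent_bottle: Bystander: amber bottle with orange cap, diameter 72, 150 high; origin under its centre.
- beaker: Bystander: glass beaker, diameter 68, 85 high; origin under its centre.
- sample_jar: Bystander: glass jar with white lid, diameter 56, 70 high; origin under its centre.
Things that resemble listed ones, but are neither listed nor needed, are in the scene too. What is shaped like the part that bears valve_axis but blue or pink is not meant.

How it is judged:
On the way, in this order (a step that is already met when the one before it is completed fails the run):
1. the smallest crucible stands upright, centred on the pan, let go (horizontal distance between crucible_centre and pan below 0.01 m and angle between crucible_centre's own z axis and vertical below 0.1 rad and contact force between crucible and pan above 0.2 N and contact force between the fingers and crucible below 0.05 N), for 0.2 s.
2. then the valve is closed onto its stop (value of joint valve_wheel below 0.06 rad), for 0.1 s.
At the end, for the whole second after the job is handed in: Crucible upright on the pan within 10 mm of its centre, let go; valve, after closing to within 0.06 rad of its stop, open 12.57 rad (two turns) within 0.2 rad and at rest; fingers grip the handle with over 1.5 N, grasp point within 18 mm of its axis (all of step 1 and value of joint valve_wheel between 12.366 and 12.766 rad and not (velocity of joint valve_wheel above 0.1 rad/s) and velocity of joint valve_wheel above -0.1 rad/s and contact force between the fingers and valve_handle above 1.5 N and horizontal distance between the grasp point and valve_handle below 0.018 m); the arm keeps its last pose, push and grip.
It fails at once if a bystander is moved more than 30 mm (distance of any of crucible_mid_centre, crucible_big_centre, check_weight, culture_dish, reagent_bottle, beaker, sample_jar from where it was at the start of the episode above 0.03 m).
It fails at once if the crucible is dropped or pressed hard onto the pan (over 15 N) (contact force between crucible and pan above 15 N).
It also fails if it takes over 72 s, if anything falls off the work surface, if the arm or the gripper's body presses on something with over 40 N, if the wrist force passes 120 N, or if a joint passes its speed limit or range.

### The arm

A 7-joint arm with a two-finger parallel gripper is mounted at the origin on the work surface. World frame = base frame: x ahead of the robot, y to its left, z up, the work surface at z = 0. Lengths are in m, angles in rad, forces in N, time in s.
With the tool pointing down it reaches from about 0.425 to 0.925 m from the base axis. Payload 6.8 kg.
Tool frame: the origin (TCP) lies midway between the tips of the shut fingers; the grasp point (between the pads) lies robot.tcp_to_grasp behind it (robot.tcp_to_grasp is the distance from the TCP to the grasp point, in m); x points along the fingers, y is the direction in which the jaws open and shut, and the axes are right-handed (so a half turn about x gives the same grasp; the last joint's range is limited). The gripper opens to 88 mm and grips with 3 to 60 N. Pads are 20 mm wide; open, the fingers measure 115 mm over their backs; the gripper's body (75 mm by 178 mm) begins 61 mm behind the grasp point.
Start: joints at [-1.327, 0.477, 0.022, 1.555, -0.011, 1.109, -0.083], TCP at [0.233, 0.634, 0.223] pointing down, gripper open.
Joint ranges: [-2.96, 2.96], [-0.34, 2.1], [-1.41, 1.46], [0.24, 2.44], [-1.37, 4.51], [0.17, 1.92], [-2.96, 2.96]. Speed limits (rad/s): [2.39, 2.39, 3.14, 3.14, 3.14, 3.14, 3.14].

### API

Orientations are given as a 3x3 rotation matrix whose columns are the frame's x, y, z axes.
In Python, from rig import sensors, vision, robot gives the robot as it stands. The module is installed in compiled form; this text tells all that it offers.
- The arm moves only by the shell command python3 -m creep 'ROWS' [FORCE]. ROWS is JSON, a list of rows, each a list of 3 entries, a list of its own where there are three numbers: the turn, a rotation vector about the tool's x, y, z in degrees, then the shift along the tool's x, y, z in m, then the closure, from 0 (fully open) to 1 (shut). In form: [[[rx, ry, rz], [dx, dy, dz], fingers], ...]. A call has 1 to 8 rows; each row shifts and turns the pose as measured when the row begins, along the tool's axes as they then stand; what a row does not reach is not made up. A row lasts 1/8 s, in which the tool goes at most 62.5 mm and 10.7 degrees, less where a joint would pass 70% of its speed; a pose out of reach is approached as far as the arm can. A call is refused whole if a number of a shift passes 0.0625 or a number of a turn 10.7, either way. A call with a gripper value outside its range is refused whole. The fingers move at their own pace and stop on an object; FORCE is the grip in N (left out, the last holds). Time passes only in rows, so rows that do not move let the fingers close. It gives the time, the measured TCP pose, the force and the opening at its end, in the units of the state.
- sensors.observe(): the state, without advancing time (a new reading comes with each control period).
- vision.capture(name): name is "side" or "top" or "wrist"; returns a dict with "img" (400x640x3 uint8, red, green, blue), "fov_y" (degrees; the focal length in pixels is half the picture's height over the tangent of half this angle, whatever the lens; pixels are square), "cx", "cy" (the principal point, pixels), "pose" (4x4, takes a point from camera to world coordinates); the wrist camera has in their place "T_tool_cam" (4x4, takes a point from camera to tool coordinates, whose origin is the TCP and whose axes are the tool frame's). Camera axes: x right, y down, z forward; pixel columns grow to the right and rows downward; lengths in m; the calibration is good to about 2 mm. The wrist camera is an equidistant fisheye: a pixel r from the principal point sees the ray r / f radians off the axis. A picture is of the moment at which its call begins: read the wrist's pose just before it. There is no depth.
- robot.close_job(): hands the job in, once; it reports no verdict.
The state is a dict: "time_s": time; "joint_positions": joint angles; "qvel": joint speeds; "joint_torque": joint torques, N m; "ee_pos": TCP position; "tcp_rot": TCP orientation; "contact_force": force on the tool from outside, world axes, zero at the start; "ft_torque": the same for the moment, N m; "gripper_width": opening from 0.0 (shut) to 1.0 (fully open).
Only numpy, scipy, OpenCV 4.12 (cv2) and the standard library are available. Lean on these libraries where they do the work, as an engineer would, in place of code of your own. Each camera call takes 0.05 s, during which the arm holds its last target.

## Working session

There is one attempt and no reset: what is moved stays moved. The work goes in short steps, Python scripts to look and compute and a shell command to move; the robot and the scene stay as the last step left them, time stands still between calls to the robot, and variables do not carry over. Pictures are saved under pics/ and viewed, and the job is handed in when it is done.

```bash
mkdir -p pics; ls; python3 - <<'E'
from rig import sensors, vision, robot
import cv2
s=sensors.observe();print({k:s[k] for k in s})
print(robot.tcp_to_grasp)
for n in ["side","top","wrist"]:
    c=vision.capture(n);cv2.imwrite(f"pics/{n}0.png",c["img"][:,:,::-1]);print(n,{k:c[k] for k in c if k!="img"})
E
```

```text
pics
{'time_s': 0.0, 'joint_positions': array([-1.32708322,  0.4777465 ,  0.02235389,  1.55641868, -0.0114875 ,
        1.10926657, -0.08305962]), 'qvel': array([-4.77101674e-04, -1.33500161e-03, -2.17760022e-05,  7.15366982e-04,
        4.31639612e-04,  1.81685124e-03,  6.88277886e-05]), 'joint_torque': array([ 5.96405207e-04, -5.82840335e+01,  1.53520491e+00, -2.72611731e+01,
       -5.42226539e-02,  1.68387406e-02,  1.53917308e-04]), 'ee_pos': array([0.23243116, 0.63310678, 0.22173176]), 'tcp_rot': array([[-4.53770508e-04,  3.44548100e-01,  9.38768555e-01],
       [-1.64942329e-03,  9.38767117e-01, -3.44548370e-01],
       [-9.99998537e-01, -1.70477261e-03,  1.42320829e-04]]), 'contact_force': array([-0.6568575 ,  0.07780122,  0.3847168 ]), 'ft_torque': array([-0.05934511,  0.00865914,  0.01668291]), 'gripper_width': 1.0015173714518264}
0.0187
side {'fov_y': 46.756323197536844, 'cx': 318.1979706173852, 'cy': 191.80383611111847, 'pose': array([[ 0.87361287, -0.26890231,  0.40557626,  0.20858482],
       [-0.48629158, -0.45173402,  0.7479685 , -0.6542181 ],
       [-0.01791786, -0.8
[... 272 characters left out ...]
,
       [-9.99998634e-01, -6.39427655e-04,  1.52431539e-03,
         4.09820808e-02],
       [-1.39127554e-03, -1.72377258e-01, -9.85030022e-01,
         1.17144830e+00],
       [ 0.00000000e+00,  0.00000000e+00,  0.00000000e+00,
         1.00000000e+00]])}
wrist {'fov_y': 65.70646984690485, 'cx': 319.5210678065308, 'cy': 193.82079318201886, 'T_tool_cam': array([[ 5.74082142e-04, -2.45734501e-01,  9.69337003e-01,
        -1.61459340e-01],
       [ 9.99999391e-01,  1.05427793e-03, -3.24974008e-04,
        -4.07794029e-04],
       [-9.42093287e-04,  9.69336600e-01,  2.45734957e-01,
        -6.65928964e-02],
       [ 0.00000000e+00,  0.00000000e+00,  0.00000000e+00,
         1.00000000e+00]])}
```

View pics/top0.png

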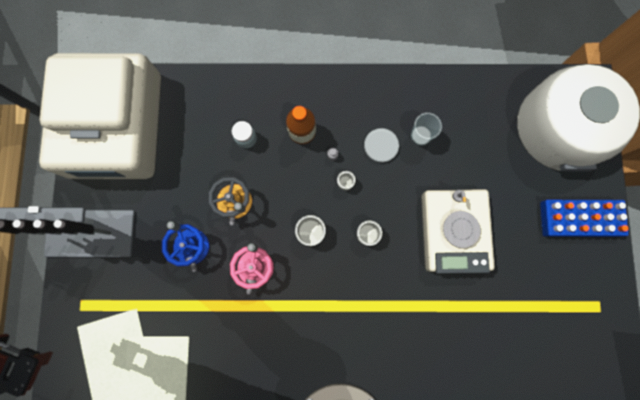

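View pics/side0.png

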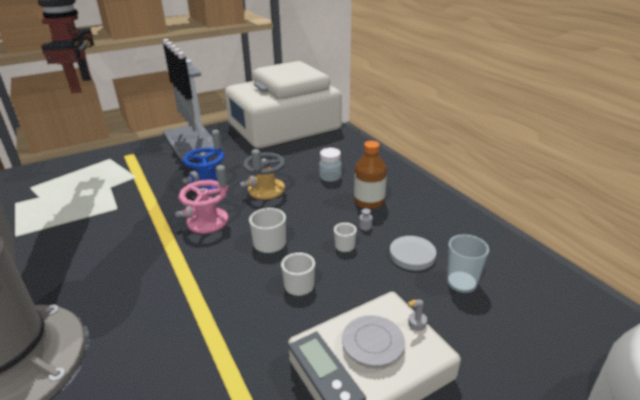

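View pics/wrist0.png

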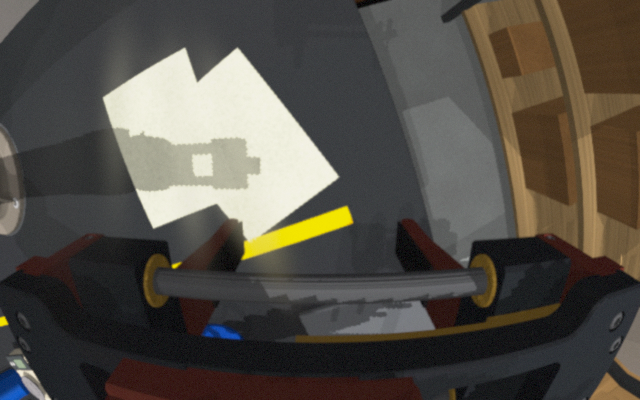

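Top view: small crucible about (346,180), pan (463,230), brass valve (231,200) with its handle near (228,184), and check weight (333,154). The mid crucible is at (370,233) and the big one at (311,230). I'll zoom in for accurate pixel positions.

```bash
cat > h.py <<'E'
import numpy as np, cv2
from rig import sensors, vision, robot
def ray(c,u,v,pose=None):
    h=c["img"].shape[0]; f=h/2/np.tan(np.radians(c["fov_y"]/2))
    x,y=u-c["cx"],v-c["cy"]
    if "pose" in c:
        d=np.array([x/f,y/f,1.]); P=c["pose"]
    else:
        r=np.hypot(x,y); t=r/f
        d=np.array([np.sin(t)*x/max(r,1e-9),np.sin(t)*y/max(r,1e-9),np.cos(t)]); P=pose@c["T_tool_cam"]
    return P[:3,3],P[:3,:3]@d
def onz(c,u,v,z,pose=None):
    o,d=ray(c,u,v,pose); return o+d*(z-o[2])/d[2]
def proj(c,p,pose=None):
    h=c["img"].shape[0]; f=h/2/np.tan(np.radians(c["fov_y"]/2))
    P=c["pose"] if "pose" in c else pose@c["T_tool_cam"]
    q=P[:3,:3].T@(np.array(p)-P[:3,3])
    if "pose" in c: return q[:2]/q[2]*f+[c["cx"],c["cy"]]
    r=np.hypot(*q[:2]); return q[:2]/r*np.arctan2(r,q[2])*f+[c["cx"],c["cy"]]
def tool():
    s=sensors.observe();T=np.eye(4);T[:3,:3]=s["tcp_rot"];T[:3,3]=s["ee_pos"];return T
def crop(img,x0,y0,x1,y1,k,name):
    cv2.imwrite("pics/"+name,cv2.resize(img[y0:y1,x0:x1,::-1],None,fx=k,fy=k,interpolation=cv2.INTER_CUBIC))
E
python3 - <<'E'
from h import *
t=vision.capture("top");s=vision.capture("side")
crop(t["img"],200,140,360,260,5,"t1.png");crop(t["img"],320,150,510,290,4,"t2.png")
crop(s["img"],180,120,340,240,5,"s1.png");crop(s["img"],270,210,470,360,4,"s2.png")
for nm,u,v,z in [("small",346,180,.042),("mid",370,233,.052),("big",311,230,.062),("pan",463,230,.072),("valve rim",231,196,.08),("weight",333,153,.04),("handle",228,183,.13)]:
    p=onz(t,u,v,z);print(nm,p.round(3),"side px",proj(s,p).round(0))
E
```

```text
small [ 0.611 -0.015  0.042] side px [343. 229.]
mid [ 0.476 -0.072  0.052] side px [296. 264.]
big [0.483 0.073 0.062] side px [267. 218.]
pan [ 0.482 -0.295  0.072] side px [370. 341.]
valve rim [0.564 0.267 0.08 ] side px [264. 162.]
weight [0.682 0.018 0.04 ] side px [364. 212.]
handle [0.586 0.265 0.13 ] side px [272. 141.]
```

View pics/t1.png

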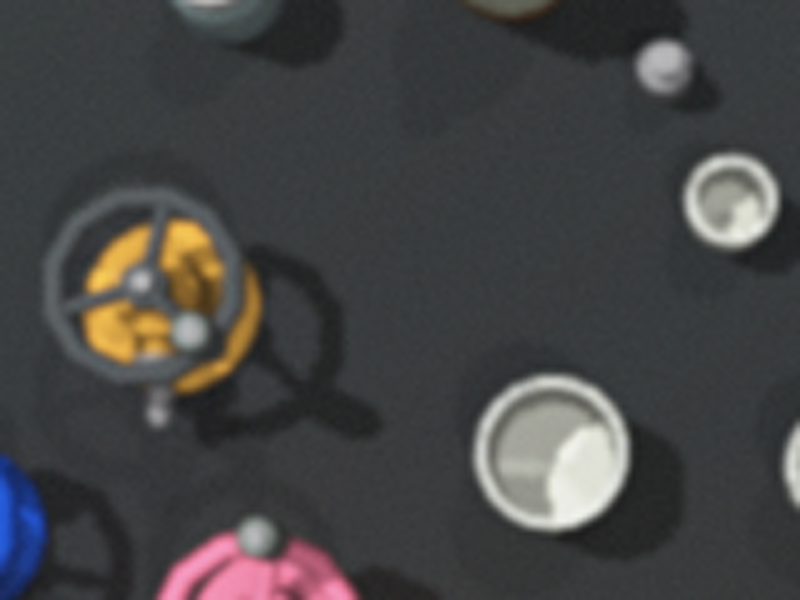

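View pics/t2.png

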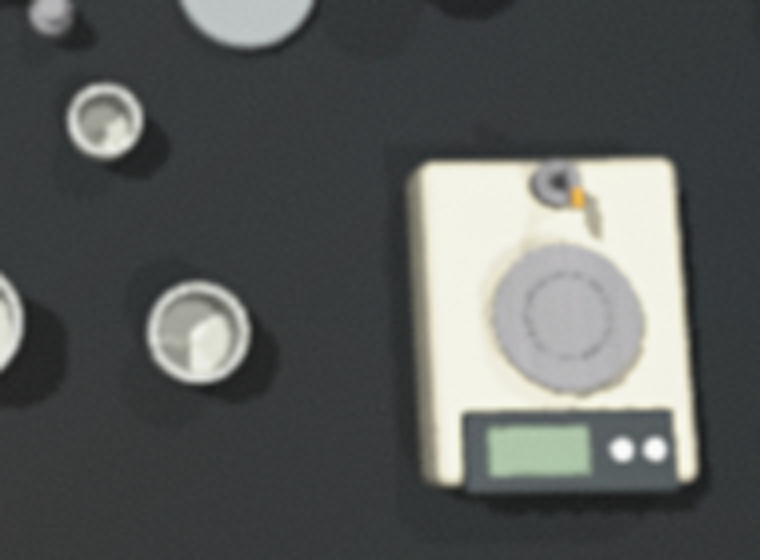

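View pics/s1.png

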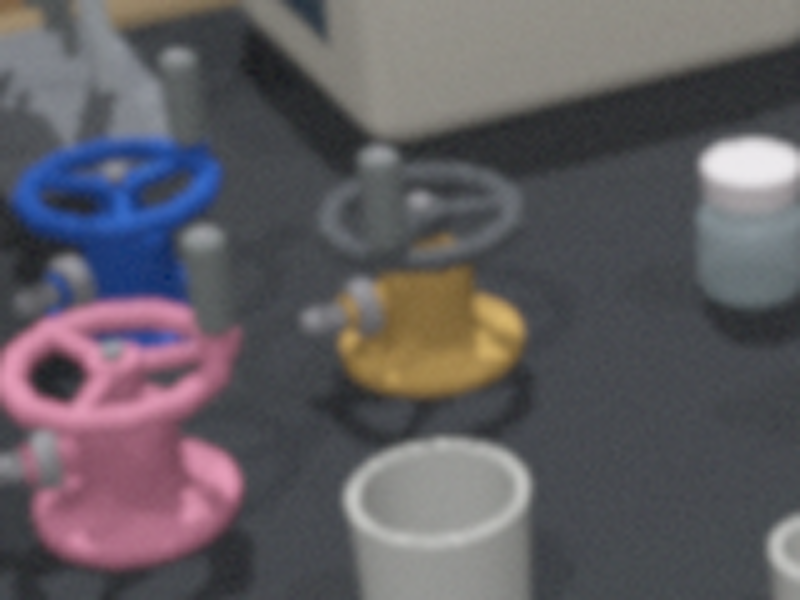

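View pics/s2.png

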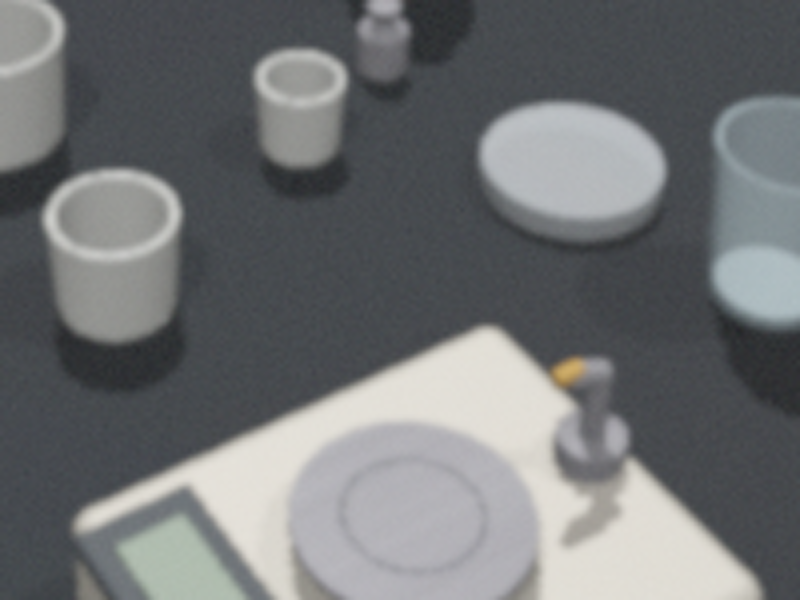

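Brass valve: handle top near top-view px (238,206), rim centre near (229,197). In the side view the handle top is at about (255.5,150.5). Next I'll measure with masks and check across both views.

```bash
python3 - <<'E'
from h import *
t=vision.capture("top");s=vision.capture("side")
def blob(c,box,lo,hi):
    x0,y0,x1,y1=box; im=c["img"][y0:y1,x0:x1]; g=im.max(2)
    m=((g>=lo)&(g<=hi)).astype(np.uint8)
    cs,_=cv2.findContours(m,cv2.RETR_EXTERNAL,cv2.CHAIN_APPROX_NONE); k=max(cs,key=cv2.contourArea)
    (u,v),r=cv2.minEnclosingCircle(k); e=cv2.fitEllipse(k); return np.array(e[0])+[x0,y0],e[1],r
e,ax,r=blob(t,(325,165,365,198),110,255);print("small rim",e,ax,onz(t,*e,.040))
print(" side rim z.042",onz(s,345.2,230,.042))
im=t["img"]
# pan: purplish grey vs beige
x0,y0,x1,y1=436,205,488,255
b=im[y0:y1,x0:x1].astype(int); m=((b.max(2)<190)&(b.max(2)>110)&(b[:,:,2]>=b[:,:,0]-3)).astype(np.uint8)
cs,_=cv2.findContours(m,cv2.RETR_EXTERNAL,cv2.CHAIN_APPROX_NONE);k=max(cs,key=cv2.contourArea);e=cv2.fitEllipse(k);c=np.array(e[0])+[x0,y0]
print("pan",c,e[1],onz(t,*c,.072),"ring top",onz(t,462.2,229,.072),"ring side",onz(s,373.2,338.7,.072))
print("valve c top",onz(t,229,197,.08),"side rim c",onz(s,180+421/5,120+212/5,.074))
print("handle top",onz(t,238,206,.13),"side",onz(s,180+379/5,120+153/5,.13))
print("boss top",onz(t,228.6,196.2,.084), "boss side",onz(s,180+421/5,120+200/5,.084))
E
```

```text
small rim [345.80169296 179.62565231] (18.110958099365234, 18.403169631958008) [ 0.61262341 -0.01423731  0.04      ]
 side rim z.042 [ 0.61345862 -0.01824651  0.042     ]
pan [461.37803078 229.06444168] (33.459373474121094, 35.585941314697266) [ 0.48452017 -0.29098163  0.072     ] ring top [ 0.48467751 -0.29297487  0.072     ] ring side [ 0.48832275 -0.29355658  0.072     ]
valve c top [0.56132768 0.2718335  0.08      ] side rim c [0.56682419 0.27676133 0.074     ]
handle top [0.53217129 0.2396861  0.13      ] side [0.53488205 0.23954704 0.13      ]
boss top [0.56264104 0.2720283  0.084     ] boss side [0.56486868 0.2702617  0.084     ]
```

```bash
python3 -m creep '[[[-10.1,0,0],[0,-0.02,0],0],[[-10.1,0,0],[0,-0.04,0.01],0],[[0,0,0],[0,-0.05,0.02],0],[[0,0,0],[0,-0.055,0.028],0],[[0,0,0],[0,-0.055,0.028],0],[[0,0,0],[0,-0.055,0.028],0],[[0,0,0],[0,-0.055,0.028],0],[[0,0,0],[0,-0.055,0.03],0]]' 30
```

```text
time_s: 1.35
ee_pos: [0.3951, 0.2484, 0.2222]
tcp_rot: [[0.001, -0.022, 1.0], [0.004, 1.0, 0.022], [-1.0, 0.004, 0.001]]
contact_force: [0.5, 0.9, -0.4]
gripper_width: 0.996
```

```bash
python3 -m creep '[[[1.2,0,0],[0,-0.046,0.035],0],[[0,0,0],[0,-0.046,0.035],0],[[0,0,0],[0,-0.046,0.035],0],[[0,0,0],[0,-0.046,0.035],0],[[0,0,0],[0,-0.046,0.035],0],[[0,0,0],[0,-0.03,0.025],0],[[0,0,0],[0.03,0,0],0],[[0,0,0],[0,0,0],0]]'; python3 - <<'E'
from h import *
T=tool();c=vision.capture("wrist");print(T.round(4))
cv2.imwrite("pics/w1.png",c["img"][:,:,::-1]);print(proj(c,[.613,-.016,.042],T))
t=vision.capture("top");crop(t["img"],220,120,520,320,2.6,"t3.png")
E
```

```text
time_s: 2.35
ee_pos: [0.6042, -0.0257, 0.1933]
tcp_rot: [[0.008, 0.007, 1.0], [0.005, 1.0, -0.007], [-1.0, 0.005, 0.008]]
contact_force: [-0.7, 1.1, -0.8]
gripper_width: 0.997
[[ 0.0079  0.0068  0.9999  0.6042]
 [ 0.0047  1.     -0.0068 -0.0257]
 [-1.      0.0048  0.0079  0.1933]
 [ 0.      0.      0.      1.    ]]
[328.75776799 189.17370232]
```

View pics/w1.png

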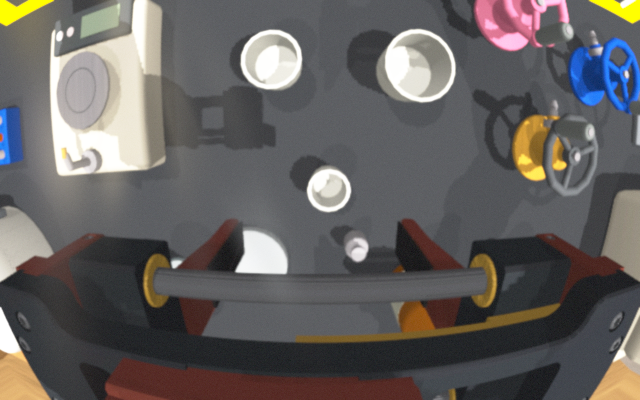

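Wrist view: small crucible rim centre about (329,188.5), predicted (328.8,189.2), so the position (0.613,-0.016) holds.

```bash
python3 -m creep '[[[-0.4,0.45,-0.27],[0,0.01,0.009],0],[[0,0,0],[0.03,0,0],0],[[0,0,0],[0.04,0,0],0],[[0,0,0],[0.02,0,0],0],[[0,0,0],[0,0,0],0]]'
```

```text
time_s: 3.08
ee_pos: [0.6225, -0.0066, 0.1105]
tcp_rot: [[0.015, -0.011, 1.0], [0.004, 1.0, 0.011], [-1.0, 0.004, 0.015]]
contact_force: [-0.8, -0.6, 0.4]
gripper_width: 0.996
```

```bash
python3 -m creep '[[[0,0.8,0],[0,-0.009,-0.009],0],[[0,0,0],[0,0,0],0],[[0,0,0],[0,0,0],0]]'
```

```text
time_s: 3.45
ee_pos: [0.6154, -0.0152, 0.1139]
tcp_rot: [[0.006, -0.013, 1.0], [0.005, 1.0, 0.013], [-1.0, 0.005, 0.006]]
contact_force: [0.5, -0.4, -0.5]
gripper_width: 1.0
```

```bash
python3 -m creep '[[[0.4,0.2,0],[0.03,-0.001,-0.002],0],[[0,0,0],[0.03,0,0],0],[[0,0,0],[0.025,0,0],0],[[0,0,0],[0,0,0],0],[[0,0,0],[0,0,0],0]]'
```

```text
time_s: 4.08
ee_pos: [0.6176, -0.0157, 0.0314]
tcp_rot: [[0.01, -0.005, 1.0], [0.006, 1.0, 0.005], [-1.0, 0.006, 0.01]]
contact_force: [1.3, -0.0, 0.3]
gripper_width: 1.0
```

```bash
python3 -m creep '[[[0.2,0.4,0],[0.012,0,-0.004],0],[[0,0,0],[0.008,0,0],0],[[0,0,0],[0,0,0],0]]'; python3 - <<'E'
from h import *
T=tool();c=vision.capture("wrist");print(T.round(4))
cv2.imwrite("pics/w2.png",c["img"][:,:,::-1]);print(proj(c,[.613,-.016,.042],T))
E
```

```text
time_s: 4.45
ee_pos: [0.6149, -0.0154, 0.0122]
tcp_rot: [[0.006, -0.001, 1.0], [0.006, 1.0, 0.001], [-1.0, 0.006, 0.006]]
contact_force: [-1.2, -0.8, 1.2]
gripper_width: 1.004
[[ 0.0061 -0.0012  1.      0.6149]
 [ 0.0064  1.      0.0012 -0.0154]
 [-1.      0.0063  0.0061  0.0122]
 [ 0.      0.      0.      1.    ]]
[319.62673815 259.11136632]
```

View pics/w2.png

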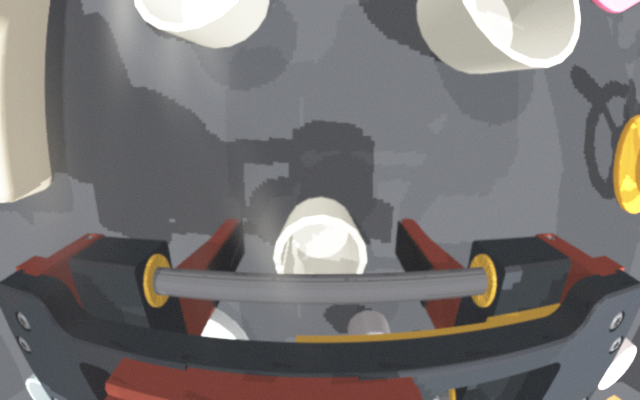

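Crucible sits centred between the fingers (centre column about 321). Closing on it.

```bash
python3 -m creep '[[[0,0,0],[0,0,0],1],[[0,0,0],[0,0,0],1],[[0,0,0],[0,0,0],1],[[0,0,0],[0,0,0],1],[[0,0,0],[0,0,0],1],[[0,0,0],[0,0,0],1]]' 15
```

```text
time_s: 5.25
ee_pos: [0.6157, -0.0155, 0.0132]
tcp_rot: [[0.008, -0.001, 1.0], [0.006, 1.0, 0.001], [-1.0, 0.006, 0.008]]
contact_force: [1.1, 0.7, -0.2]
gripper_width: 0.505
```

```bash
python3 -m creep '[[[0,0,0],[-0.02,0,0],1],[[0,0,0],[-0.03,0,0],1],[[0,0,0],[-0.04,0,0],1],[[0,0,0],[-0.04,0,0],1],[[0,0,0],[-0.02,0,0],1],[[0,0,0],[0,0,0],1]]'; python3 - <<'E'
from h import *
c=vision.capture("wrist");cv2.imwrite("pics/w3.png",c["img"][:,:,::-1])
E
```

```text
time_s: 6.0
ee_pos: [0.615, -0.0171, 0.1743]
tcp_rot: [[0.012, -0.0, 1.0], [0.007, 1.0, -0.0], [-1.0, 0.007, 0.012]]
contact_force: [0.3, 0.0, -0.8]
gripper_width: 0.503
```

View pics/w3.png

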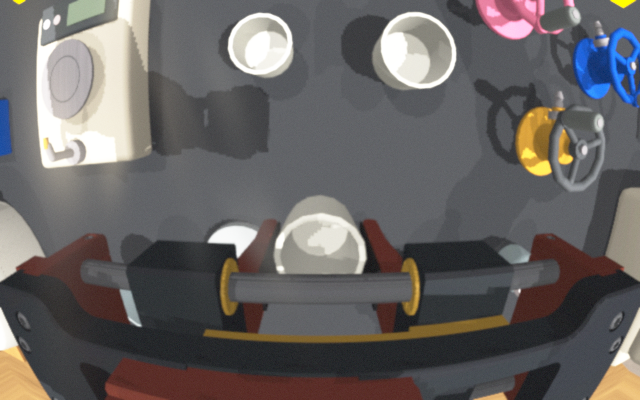

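Crucible held upright. Moving over the pan.

```bash
python3 -m creep '[[[0,0.5,-0.3],[-0.02,-0.02,-0.01],1],[[0,0,0],[0,-0.04,-0.018],1],[[0,0,0],[0,-0.04,-0.018],1],[[0,0,0],[0,-0.04,-0.018],1],[[0,0,0],[0,-0.04,-0.018],1],[[0,0,0],[0,-0.035,-0.016],1],[[0,0,0],[0,-0.02,-0.01],1],[[0,0,0],[0,0,0],1]]'
```

```text
time_s: 7.05
ee_pos: [0.4977, -0.2568, 0.1851]
tcp_rot: [[-0.014, -0.002, 1.0], [0.004, 1.0, 0.002], [-1.0, 0.004, -0.013]]
contact_force: [-0.2, -0.1, 0.2]
gripper_width: 0.507
```

```bash
python3 -m creep '[[[0,0,0],[0,0,0],1]]'
```

```text
time_s: 7.18
ee_pos: [0.4978, -0.2556, 0.1844]
tcp_rot: [[-0.015, -0.003, 1.0], [0.005, 1.0, 0.003], [-1.0, 0.005, -0.015]]
contact_force: [0.1, -0.0, 0.1]
gripper_width: 0.503
```

```bash
python3 -m creep '[[[0,-0.85,-0.25],[0,-0.02,-0.005],1],[[0,0,0],[0,-0.017,-0.004],1],[[0,0,0],[0.02,0,0],1],[[0,0,0],[0.01,0,0],1],[[0,0,0],[0,0,0],1],[[0,0,0],[0,0,0],1]]'; python3 - <<'E'
from h import *
T=tool();c=vision.capture("wrist");cv2.imwrite("pics/w4.png",c["img"][:,:,::-1]);print(proj(c,[.486,-.293,.072],T))
t=vision.capture("top");crop(t["img"],420,180,520,280,5,"t4.png")
s=vision.capture("side");crop(s["img"],270,200,470,360,4,"s4.png")
E
```

```text
time_s: 7.92
ee_pos: [0.4925, -0.2885, 0.153]
tcp_rot: [[0.0, -0.012, 1.0], [0.003, 1.0, 0.012], [-1.0, 0.002, 0.0]]
contact_force: [-0.5, -0.1, -0.6]
gripper_width: 0.501
[314.42436969 192.27961591]
```

View pics/w4.png

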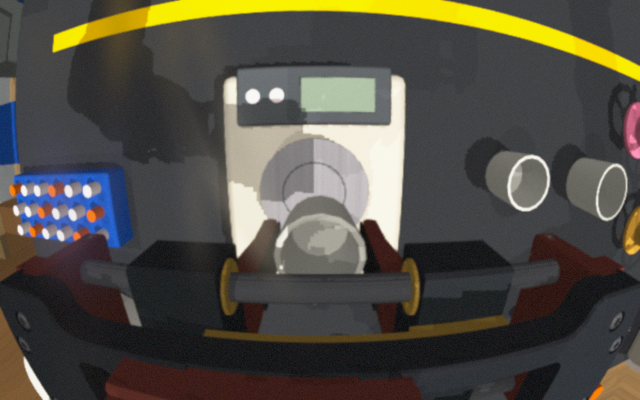

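View pics/s4.png

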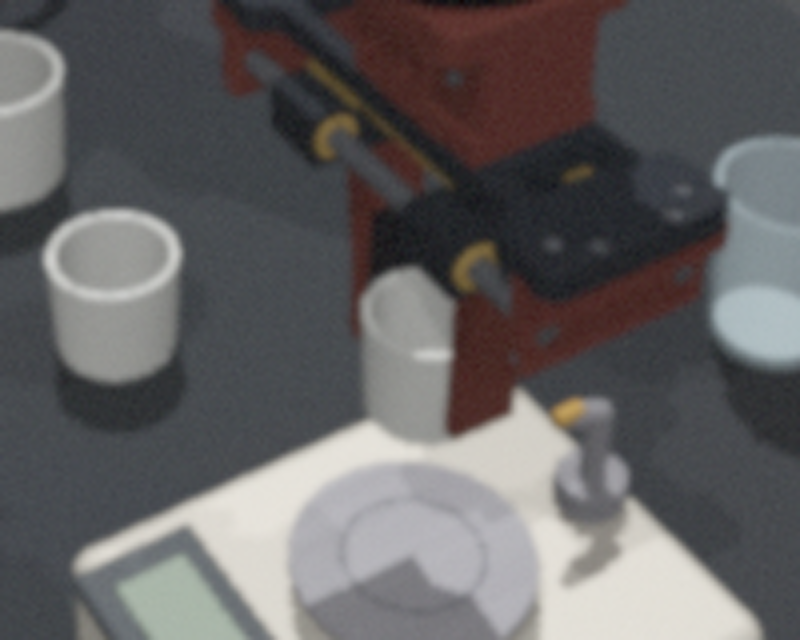

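Wrist view: engraved ring centre about (314.5,191), predicted (314.4,192.3). Pan position confirmed, so I'll lower.

```bash
python3 -m creep '[[[0.7,0,-0.1],[0.01,-0.0045,-0.004],1],[[0,0,0],[0.02,0,0],1],[[0,0,0],[0.015,0,0],1],[[0,0,0],[0,0,0],1],[[0,0,0],[0,0,0],1]]'
```

```text
time_s: 8.7
ee_pos: [0.488, -0.2945, 0.1067]
tcp_rot: [[0.002, 0.003, 1.0], [-0.0, 1.0, -0.003], [-1.0, -0.0, 0.002]]
contact_force: [-0.3, 0.2, -0.1]
gripper_width: 0.503
```

```bash
python3 -m creep '[[[0,0,0],[0.008,0.001,0],1],[[0,0,0],[0.006,0,0],1],[[0,0,0],[0,0,0],1],[[0,0,0],[0,0,0],1]]'
```

```text
time_s: 9.2
ee_pos: [0.4887, -0.2938, 0.0926]
tcp_rot: [[0.003, 0.003, 1.0], [-0.001, 1.0, -0.003], [-1.0, -0.001, 0.003]]
contact_force: [-0.3, 0.7, 0.1]
gripper_width: 0.499
```

```bash
python3 -m creep '[[[0,0,0],[0.004,0,0],1],[[0,0,0],[0.003,0,0],1],[[0,0,0],[0,0,0],1],[[0,0,0],[0,0,0],1]]'
```

```text
time_s: 9.7
ee_pos: [0.4889, -0.2939, 0.0854]
tcp_rot: [[0.004, 0.003, 1.0], [-0.001, 1.0, -0.003], [-1.0, -0.001, 0.004]]
contact_force: [-0.4, 0.9, -0.4]
gripper_width: 0.502
```

```bash
python3 -m creep '[[[0,0,0],[0.0015,0,0],1],[[0,0,0],[0.0007,0,0],1],[[0,0,0],[0,0,0],1],[[0,0,0],[0,0,0],1]]'; python3 - <<'E'
from h import *
s=vision.capture("side");crop(s["img"],320,200,460,340,4,"s5.png")
E
```

```text
time_s: 10.2
ee_pos: [0.489, -0.2939, 0.0833]
tcp_rot: [[0.004, 0.003, 1.0], [-0.001, 1.0, -0.003], [-1.0, -0.001, 0.004]]
contact_force: [-1.0, 0.9, -0.2]
gripper_width: 0.503
```

View pics/s5.png

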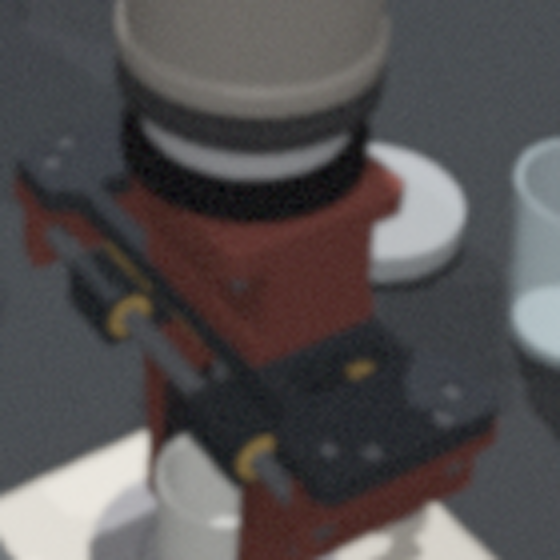

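```bash
python3 -m creep '[[[0,0,0],[0,0,0],0.3],[[0,0,0],[0,0,0],0.2],[[0,0,0],[0,0,0],0],[[0,0,0],[0,0,0],0],[[0,0,0],[0,0,0],0],[[0,0,0],[0,0,0],0]]'; python3 - <<'E'
from h import *
T=tool();c=vision.capture("wrist");cv2.imwrite("pics/w6.png",c["img"][:,:,::-1])
E
```

```text
time_s: 11.0
ee_pos: [0.4893, -0.294, 0.0834]
tcp_rot: [[0.004, 0.003, 1.0], [-0.002, 1.0, -0.003], [-1.0, -0.002, 0.004]]
contact_force: [-0.8, 0.4, 0.2]
gripper_width: 0.998
```

View pics/w6.png

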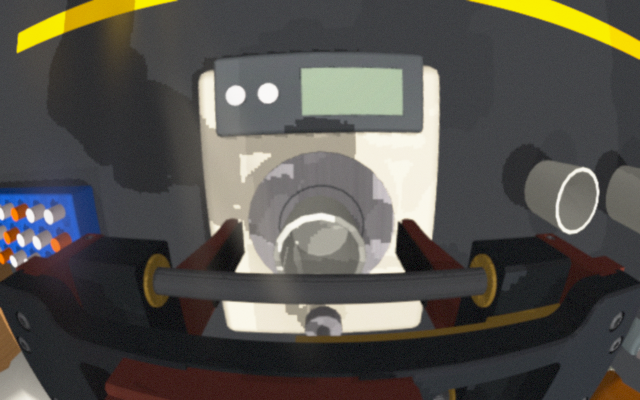

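Released and standing inside the ring. Retreating straight up and checking.

```bash
python3 -m creep '[[[0,0,0],[-0.02,0,0],0],[[0,0,0],[-0.03,0,0],0],[[0,0,0],[-0.04,0,0],0],[[0,0,0],[-0.03,0.01,0],0],[[0,0,0],[-0.02,0.04,0],0],[[0,0,0],[0,0.05,0],0],[[0,0,0],[0,0.05,0],0],[[0,0,0],[0,0.05,0],0]]'; python3 - <<'E'
from h import *
t=vision.capture("top");crop(t["img"],420,180,520,280,6,"t7.png")
s=vision.capture("side");crop(s["img"],290,220,450,360,5,"s7.png")
for dz in (0,.042):print(proj(t,[.486,-.293,.070+dz]),proj(s,[.486,-.293,.070+dz]))
E
```

```text
time_s: 12.05
ee_pos: [0.4893, -0.0929, 0.2281]
tcp_rot: [[0.006, 0.012, 1.0], [-0.003, 1.0, -0.012], [-1.0, -0.003, 0.006]]
contact_force: [-0.1, 0.8, 0.3]
gripper_width: 0.997
[461.93500011 228.52926892] [371.56967404 340.03694639]
[467.31709194 226.87201965] [372.86969565 319.25959038]
```

View pics/t7.png

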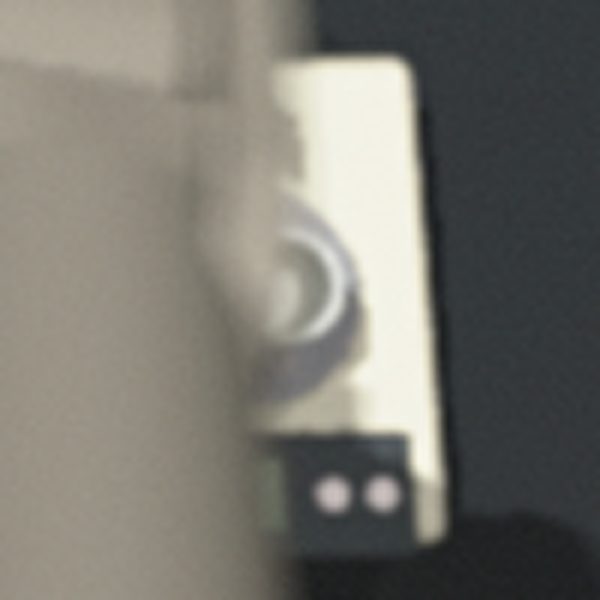

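View pics/s7.png

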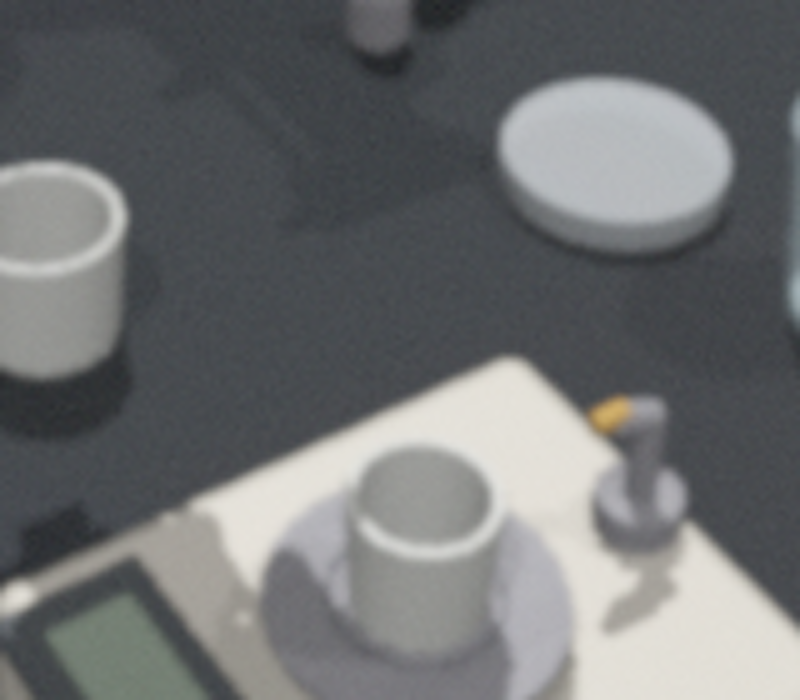

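Side view: crucible upright, rim centre about (375,320) where the pan centre predicts about (374,319), so it is centred to about 2 mm. On to the valve handle.

```bash
python3 -m creep '[[[-0.5,0.3,0],[0,0.045,0.006],0],[[0,0,0],[0,0.048,0.006],0],[[0,0,0],[0,0.048,0.006],0],[[0,0,0],[0,0.048,0.006],0],[[0,0,0],[0,0.048,0.006],0],[[0,0,0],[0,0.045,0.006],0],[[0,0,0],[0,0.03,0],0],[[0,0,0],[0,0,0],0]]'; python3 - <<'E'
from h import *
T=tool();c=vision.capture("wrist");cv2.imwrite("pics/w8.png",c["img"][:,:,::-1]);print(T.round(3))
print(proj(c,[.533,.24,.13],T),proj(c,[.564,.271,.084],T))
E
```

```text
time_s: 13.15
ee_pos: [0.5285, 0.227, 0.2276]
tcp_rot: [[0.002, 0.002, 1.0], [-0.002, 1.0, -0.002], [-1.0, -0.002, 0.002]]
contact_force: [0.8, -0.6, -0.5]
gripper_width: 1.0
[[ 0.002  0.002  1.     0.528]
 [-0.002  1.    -0.002  0.227]
 [-1.    -0.002  0.002  0.228]
 [ 0.     0.     0.     1.   ]]
[335.39760936 199.85058551] [362.55894405 216.67528673]
```

View pics/w8.png

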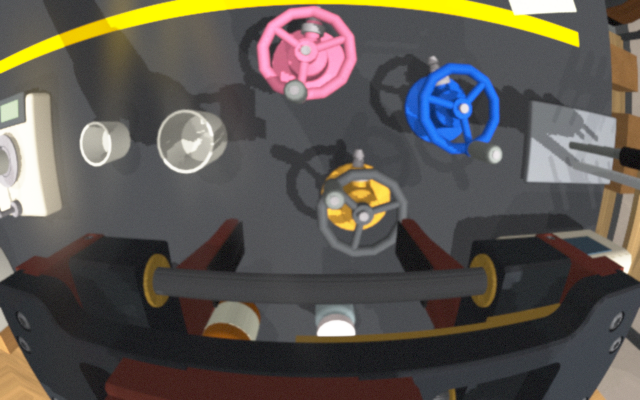

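Wrist view: handle top about (335.5,200) and boss (363,215), both matching the prediction within 1–2 px. Descending onto the handle.

```bash
python3 -m creep '[[[0,0.1,0.1],[0.02,0.013,0.005],0],[[0,0,0],[0.035,0,0],0],[[0,0,0],[0.025,0,0],0],[[0,0,0],[0,0,0],0],[[0,0,0],[0,0,0],0]]'
```

```text
time_s: 13.82
ee_pos: [0.5379, 0.227, 0.1478]
tcp_rot: [[0.004, 0.016, 1.0], [-0.005, 1.0, -0.016], [-1.0, -0.005, 0.004]]
contact_force: [0.2, 0.9, 0.0]
gripper_width: 0.997
```

```bash
python3 -m creep '[[[-0.9,0.2,0.3],[0,0.013,-0.005],0],[[0,0,0],[0,0,0],0],[[0,0,0],[0,0,0],0]]'
```

```text
time_s: 14.2
ee_pos: [0.5342, 0.2413, 0.1505]
tcp_rot: [[0.004, 0.0, 1.0], [0.003, 1.0, -0.0], [-1.0, 0.003, 0.004]]
contact_force: [0.6, 0.1, 0.2]
gripper_width: 0.995
```

```bash
python3 -m creep '[[[0,0.2,-0.2],[0.025,-0.001,-0.001],0],[[0,0,0],[0.02,0,0],0],[[0,0,0],[0.009,0,0],0],[[0,0,0],[0,0,0],0],[[0,0,0],[0,0,0],0]]'; python3 - <<'E'
from h import *
T=tool();c=vision.capture("wrist");cv2.imwrite("pics/w9.png",c["img"][:,:,::-1]);print(T.round(3),proj(c,[.533,.24,.13],T))
E
```

```text
time_s: 14.82
ee_pos: [0.5349, 0.2415, 0.0976]
tcp_rot: [[0.005, -0.001, 1.0], [0.002, 1.0, 0.001], [-1.0, 0.002, 0.005]]
contact_force: [-0.5, -0.1, -0.1]
gripper_width: 1.001
[[ 0.005 -0.001  1.     0.535]
 [ 0.002  1.     0.001  0.242]
 [-1.     0.002  0.005  0.098]
 [ 0.     0.     0.     1.   ]] [317.25003867 261.46377064]
```

View pics/w9.png

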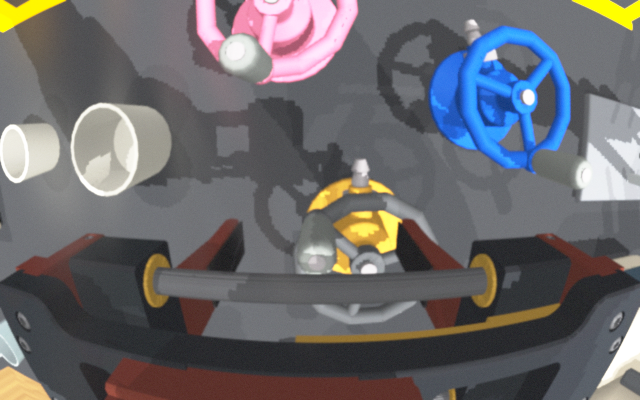

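Handle top at about (317,261), centred between the jaws as predicted. Gripping.

```bash
python3 -m creep '[[[0,0,0],[0,0,-0.001],1],[[0,0,0],[0,0,0],1],[[0,0,0],[0,0,0],1],[[0,0,0],[0,0,0],1],[[0,0,0],[0,0,0],1],[[0,0,0],[0,0,0],1]]' 30
```

```text
time_s: 15.62
ee_pos: [0.5346, 0.2419, 0.099]
tcp_rot: [[0.007, -0.001, 1.0], [0.003, 1.0, 0.001], [-1.0, 0.003, 0.007]]
contact_force: [-1.1, 0.1, 0.2]
gripper_width: 0.359
```

```bash
python3 -m creep '[[[0,0,0],[0,0,0],1]]'
```

```text
time_s: 15.75
ee_pos: [0.5345, 0.2415, 0.099]
tcp_rot: [[0.006, -0.001, 1.0], [0.003, 1.0, 0.001], [-1.0, 0.003, 0.006]]
contact_force: [-1.2, -4.5, 1.7]
gripper_width: 0.241
```

```bash
python3 -m creep '[[[0,0,0],[0,0,0],1],[[0,0,0],[0,0,0],1]]'
```

```text
time_s: 16.0
ee_pos: [0.5345, 0.2411, 0.0989]
tcp_rot: [[0.006, -0.0, 1.0], [0.002, 1.0, 0.0], [-1.0, 0.002, 0.006]]
contact_force: [0.0, 0.2, -0.0]
gripper_width: 0.219
```

```bash
python3 -m creep '[[[0,0,0],[0,0.0093,-0.0072],1],[[0,0,0],[0,0.0109,-0.0045],1],[[0,0,0],[0,0.0116,-0.0015],1],[[0,0,0],[0,0,0],1]]'
```

```text
time_s: 16.5
ee_pos: [0.5209, 0.2745, 0.099]
tcp_rot: [[0.007, 0.0, 1.0], [0.001, 1.0, -0.0], [-1.0, 0.001, 0.007]]
contact_force: [2.2, 1.5, -2.8]
gripper_width: 0.221
```

```bash
python3 -m creep '[[[0,0,0],[0,0.0116,0.0015],1],[[0,0,0],[0,0.0109,0.0045],1],[[0,0,0],[0,0.0093,0.0072],1],[[0,0,0],[0,0.0072,0.0093],1],[[0,0,0],[0,0,0],1]]'
```

```text
time_s: 17.12
ee_pos: [0.546, 0.3137, 0.0989]
tcp_rot: [[0.007, 0.002, 1.0], [-0.002, 1.0, -0.002], [-1.0, -0.002, 0.007]]
contact_force: [3.4, -2.3, 0.8]
gripper_width: 0.221
```

```bash
python3 -m creep '[[[0,0,0],[0,0.0037,0.0111],1],[[0,0,0],[0,0.0007,0.0117],1],[[0,0,0],[0,0,0],1]]'
```

```text
time_s: 17.5
ee_pos: [0.5688, 0.3183, 0.0989]
tcp_rot: [[0.004, 0.002, 1.0], [-0.004, 1.0, -0.002], [-1.0, -0.004, 0.004]]
contact_force: [3.1, -4.4, 1.2]
gripper_width: 0.215
```

```bash
python3 -m creep '[[[0,0,0],[0,-0.0023,0.0115],1],[[0,0,0],[0,-0.0052,0.0105],1],[[0,0,0],[0,0,0],1]]'
```

```text
time_s: 17.88
ee_pos: [0.5887, 0.3121, 0.0989]
tcp_rot: [[-0.001, -0.0, 1.0], [-0.003, 1.0, 0.0], [-1.0, -0.003, -0.001]]
contact_force: [0.7, -5.2, 2.5]
gripper_width: 0.218
```

```bash
python3 -m creep '[[[0,0,0],[0,-0.0072,0.0093],1],[[0,0,0],[0,-0.0093,0.0072],1],[[0,0,0],[0,0,0],1]]'
```

```text
time_s: 18.25
ee_pos: [0.6033, 0.2983, 0.0989]
tcp_rot: [[-0.003, -0.004, 1.0], [0.0, 1.0, 0.004], [-1.0, 0.0, -0.003]]
contact_force: [-0.9, -4.3, 2.6]
gripper_width: 0.22
```

```bash
python3 -m creep '[[[0,0,0],[0,-0.0105,0.0052],1],[[0,0,0],[0,-0.0115,0.0023],1],[[0,0,0],[0,0,0],1]]'
```

```text
time_s: 18.62
ee_pos: [0.6107, 0.2773, 0.0989]
tcp_rot: [[-0.003, -0.006, 1.0], [0.003, 1.0, 0.006], [-1.0, 0.003, -0.003]]
contact_force: [-2.1, -2.0, 3.4]
gripper_width: 0.219
```

```bash
python3 -m creep '[[[0,0,0],[0,-0.0117,-0.0005],1],[[0,0,0],[0,-0.0112,-0.0035],1],[[0,0,0],[0,0,0],1]]'
```

```text
time_s: 19.0
ee_pos: [0.6108, 0.2756, 0.099]
tcp_rot: [[0.014, -0.018, 1.0], [0.031, 0.999, 0.018], [-0.999, 0.031, 0.014]]
contact_force: [-3.6, -4.3, 3.0]
gripper_width: 0.222
```

```bash
python3 - <<'E'
from h import *
s=sensors.observe();print(s["joint_positions"].round(3),s["joint_torque"].round(1),s["contact_force"],s["ft_torque"])
t=vision.capture("wrist");cv2.imwrite("pics/w10.png",t["img"][:,:,::-1])
t=vision.capture("side");crop(t["img"],160,60,360,210,4,"s10.png")
E
```

```text
[-0.587  0.584  0.114  1.697 -0.112  0.84   1.17 ] [ -2.7 -59.6   0.7 -25.9  -1.2  -2.2   0. ] [-3.64918068 -4.26315122  2.98415819] [-1.35231776  1.02375453  0.0482019 ]
```

View pics/w10.png

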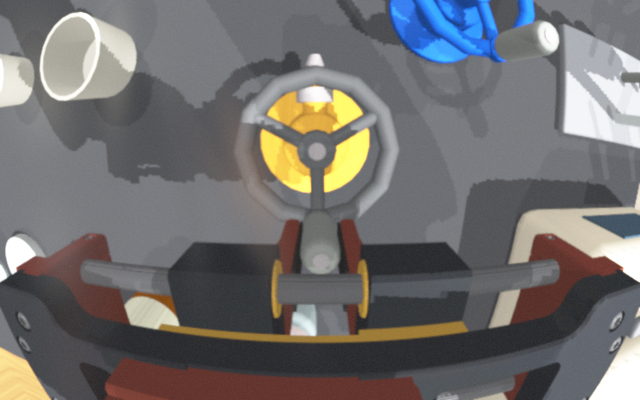

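View pics/s10.png

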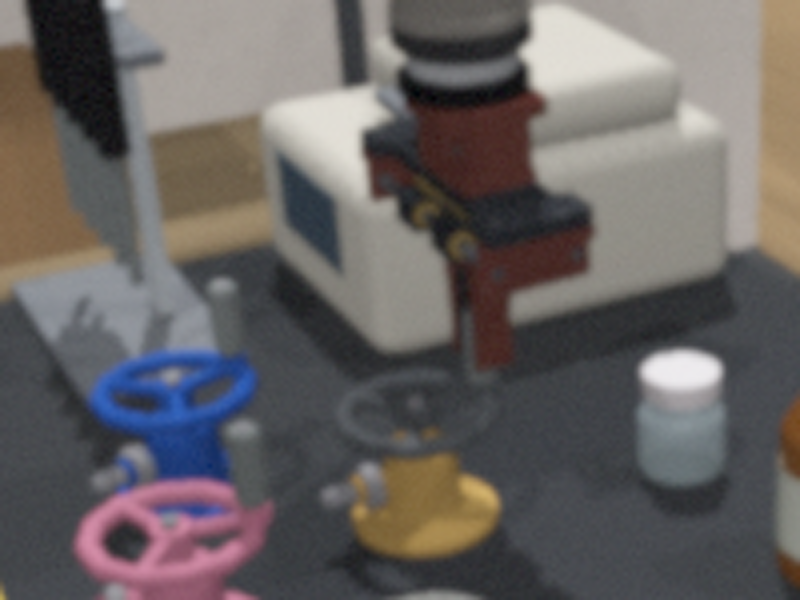

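No collision visible, so this is presumably the stop: handle azimuth about 3–5° after about 0.61 turn. I'll push again to confirm it is firm and straighten the tilt.

```bash
python3 -m creep '[[[-1,1,-1.8],[0,-0.006,0],1],[[0,0,0],[0,-0.012,0],1],[[0,0,0],[0,-0.012,0],1],[[0,0,0],[0,-0.012,0],1]]' 40; python3 - <<'E'
from h import *
s=sensors.observe();print(s["joint_torque"].round(1),s["contact_force"],s["ft_torque"])
E
```

```text
time_s: 19.6
ee_pos: [0.6106, 0.2746, 0.0992]
tcp_rot: [[0.008, -0.059, 0.998], [0.049, 0.997, 0.058], [-0.999, 0.048, 0.011]]
contact_force: [4.0, 27.3, -10.3]
gripper_width: 0.219
[ 14.6 -64.8  17.3 -17.4   4.8   4.3  -0.2] [  4.00225575  27.25326252 -10.30486154] [ 4.81308359 -0.91123632 -0.02863297]
```

27 N reaction with no further motion, so the valve is firmly on its stop. I'll relax and straighten the tool, then read the zero position.

```bash
python3 -m creep '[[[3.3,0.4,-2.7],[0,0,0],1],[[0,0,0],[0,0,0],1],[[0,0,0],[0,0,0],1]]' 40; python3 - <<'E'
from h import *
T=tool();print(T[:3,3]-.0187*T[:3,0]);w=vision.capture("wrist");cv2.imwrite("pics/w11.png",w["img"][:,:,::-1])
P=T@w["T_tool_cam"]
for a in (-10,-5,0,5,10):
    a=np.radians(a);print(a,proj(w,[.566+.045*np.cos(a),.273+.045*np.sin(a),.13],T),proj(w,[.566+.03*np.cos(a),.273+.03*np.sin(a),.078],T),proj(w,[.566,.273,.083],T))
E
```

```text
time_s: 19.98
ee_pos: [0.6106, 0.2758, 0.0991]
tcp_rot: [[0.003, -0.002, 1.0], [0.003, 1.0, 0.002], [-1.0, 0.003, 0.003]]
contact_force: [-0.1, 1.7, -0.9]
gripper_width: 0.219
[0.61051818 0.27575928 0.11776376]
-0.17453292519943295 [298.01283715 262.93481642] [307.12877036 202.373515  ] [315.56623054 155.39327033]
-0.08726646259971647 [306.30044509 263.97740636] [311.36527618 202.92157291] [315.56623054 155.39327033]
0.0 [314.64379759 264.34723475] [315.63274212 203.1117479 ] [315.56623054 155.39327033]
0.08726646259971647 [322.99031756 264.04204868] [319.90118573 202.94273461] [315.56623054 155.39327033]
0.17453292519943295 [331.28735626 263.06298465] [324.1406059  202.41554176] [315.56623054 155.39327033]
```

View pics/w11.png

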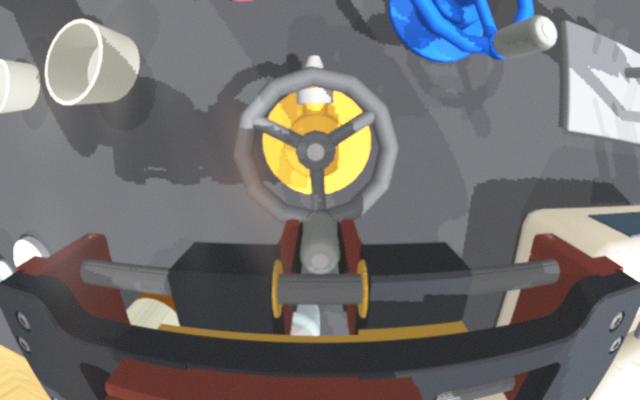

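Zero reference: closed at TCP (0.6106,0.2758), handle azimuth about 3°. Now opening counter-clockwise.

```bash
python3 -m creep '[[[0,0,0],[0,0.0115,-0.0021],1],[[0,0,0],[0,0.0106,-0.005],1],[[0,0,0],[0,0.0089,-0.0076],1],[[0,0,0],[0,0.0066,-0.0097],1],[[0,0,0],[0,0.0039,-0.0111],1],[[0,0,0],[0,0.0009,-0.0117],1],[[0,0,0],[0,0,0],1]]'
```

```text
time_s: 20.9
ee_pos: [0.5699, 0.3182, 0.099]
tcp_rot: [[0.018, 0.004, 1.0], [0.006, 1.0, -0.004], [-1.0, 0.006, 0.018]]
contact_force: [-3.1, -3.0, 2.4]
gripper_width: 0.22
```

```bash
python3 -m creep '[[[-0.2,0.9,-0.3],[0,-0.0005,-0.0117],1],[[0,0,0],[0,-0.0035,-0.0112],1],[[0,0,0],[0,-0.0063,-0.0099],1],[[0,0,0],[0,-0.0087,-0.0079],1],[[0,0,0],[0,-0.0104,-0.0054],1],[[0,0,0],[0,-0.0115,-0.0025],1],[[0,0,0],[0,0,0],1]]'
```

```text
time_s: 21.78
ee_pos: [0.5206, 0.2744, 0.099]
tcp_rot: [[0.006, 0.002, 1.0], [0.002, 1.0, -0.002], [-1.0, 0.002, 0.006]]
contact_force: [4.4, -2.0, -2.6]
gripper_width: 0.216
```

```bash
python3 -m creep '[[[0,0.3,-0.1],[0,-0.0117,0.0011],1],[[0,0,0],[0,-0.011,0.0041],1],[[0,0,0],[0,-0.0096,0.0068],1],[[0,0,0],[0,-0.0075,0.0091],1],[[0,0,0],[0,-0.0049,0.0107],1],[[0,0,0],[0,-0.0019,0.0116],1],[[0,0,0],[0,0.0011,0.0117],1],[[0,0,0],[0,0,0],1]]'
```

```text
time_s: 22.78
ee_pos: [0.5769, 0.2297, 0.099]
tcp_rot: [[-0.004, -0.001, 1.0], [0.004, 1.0, 0.001], [-1.0, 0.004, -0.004]]
contact_force: [0.9, 3.1, -0.7]
gripper_width: 0.218
```

```bash
python3 -m creep '[[[0,-0.2,-0.2],[0,0.0043,0.0109],1],[[0,0,0],[0,0.007,0.0094],1],[[0,0,0],[0,0.0092,0.0073],1],[[0,0,0],[0,0.0108,0.0046],1],[[0,0,0],[0,0.0116,0.0017],1],[[0,0,0],[0,0.0117,-0.0014],1],[[0,0,0],[0,0.0109,-0.0043],1],[[0,0,0],[0,0,0],1]]'
```

```text
time_s: 23.78
ee_pos: [0.6069, 0.2912, 0.0989]
tcp_rot: [[-0.006, 0.003, 1.0], [-0.011, 1.0, -0.003], [-1.0, -0.011, -0.006]]
contact_force: [-4.6, 0.8, 4.0]
gripper_width: 0.217
```

```bash
python3 -m creep '[[[-0.2,-0.3,0.6],[0,0.01,-0.0062],1],[[0,0,0],[0,0.0081,-0.0085],1],[[0,0,0],[0,0.0056,-0.0103],1],[[0,0,0],[0,0.0027,-0.0114],1],[[0,0,0],[0,-0.0004,-0.0117],1],[[0,0,0],[0,-0.0034,-0.0112],1],[[0,0,0],[0,-0.0062,-0.01],1],[[0,0,0],[0,0,0],1]]'
```

```text
time_s: 24.78
ee_pos: [0.5358, 0.307, 0.099]
tcp_rot: [[0.006, 0.001, 1.0], [0.0, 1.0, -0.001], [-1.0, 0.0, 0.006]]
contact_force: [0.4, -2.4, 1.5]
gripper_width: 0.217
```

```bash
python3 -m creep '[[[0,0.3,0],[0,-0.0089,-0.0077],1],[[0,0,0],[0,-0.0106,-0.0051],1],[[0,0,0],[0,-0.0115,-0.0022],1],[[0,0,0],[0,-0.0117,0.0009],1],[[0,0,0],[0,-0.0111,0.0039],1],[[0,0,0],[0,-0.0097,0.0066],1],[[0,0,0],[0,-0.0077,0.0089],1],[[0,0,0],[0,0,0],1]]'
```

```text
time_s: 25.78
ee_pos: [0.5409, 0.2357, 0.099]
tcp_rot: [[0.001, -0.002, 1.0], [0.006, 1.0, 0.002], [-1.0, 0.006, 0.001]]
contact_force: [5.5, 2.2, -2.4]
gripper_width: 0.222
```

```bash
python3 -m creep '[[[0,0,-0.3],[0,-0.0052,0.0105],1],[[0,0,0],[0,-0.0023,0.0115],1],[[0,0,0],[0,0.0007,0.0117],1],[[0,0,0],[0,0.0037,0.0111],1],[[0,0,0],[0,0.0065,0.0098],1],[[0,0,0],[0,0.0088,0.0078],1],[[0,0,0],[0,0.0105,0.0052],1],[[0,0,0],[0,0,0],1]]'
```

```text
time_s: 26.78
ee_pos: [0.6083, 0.259, 0.0989]
tcp_rot: [[-0.013, -0.003, 1.0], [-0.002, 1.0, 0.003], [-1.0, -0.002, -0.013]]
contact_force: [-4.0, 6.3, 3.7]
gripper_width: 0.221
```

```bash
python3 -m creep '[[[0,-0.6,0],[0,0.0086,0.0019],1],[[0,0,0],[0,0.008,0.0003],1],[[0,0,0],[0,0,0],1],[[0,0,0],[0,0,0],1]]'
```

```text
time_s: 27.28
ee_pos: [0.6106, 0.2727, 0.0989]
tcp_rot: [[-0.008, -0.001, 1.0], [-0.008, 1.0, 0.001], [-1.0, -0.008, -0.008]]
contact_force: [-4.4, 1.2, 5.8]
gripper_width: 0.214
```

```bash
python3 -m creep '[[[0,-0.4,0.4],[0,0.003,0],1],[[0,0,0],[0,0,0],1],[[0,0,0],[0,0,0],1]]'; python3 - <<'E'
from h import *
T=tool();print(T[:3,3]-.0187*T[:3,0])
for i in range(1):
    w=vision.capture("wrist");cv2.imwrite("pics/w12.png",w["img"][:,:,::-1])
t=vision.capture("top");cv2.imwrite("pics/t12.png",t["img"][:,:,::-1])
s=vision.capture("side");cv2.imwrite("pics/s12.png",s["img"][:,:,::-1])
E
```

```text
time_s: 27.65
ee_pos: [0.6106, 0.2738, 0.0989]
tcp_rot: [[-0.005, 0.0, 1.0], [-0.004, 1.0, -0.0], [-1.0, -0.004, -0.005]]
contact_force: [-3.8, 1.7, 4.6]
gripper_width: 0.221
[0.61073744 0.27391061 0.11758803]
```

View pics/w12.png

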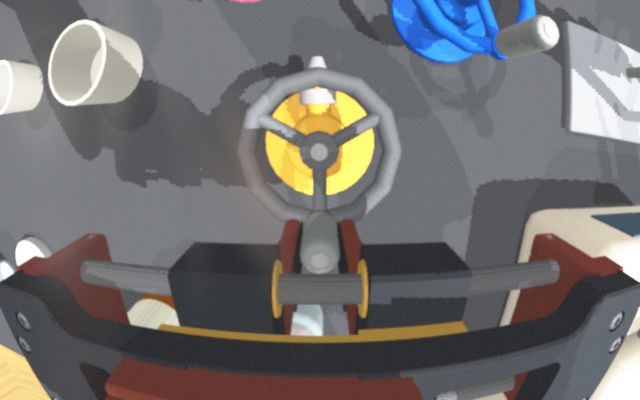

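View pics/t12.png

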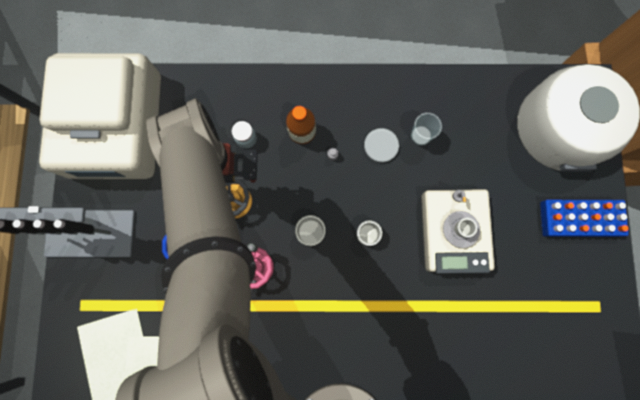

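View pics/s12.png

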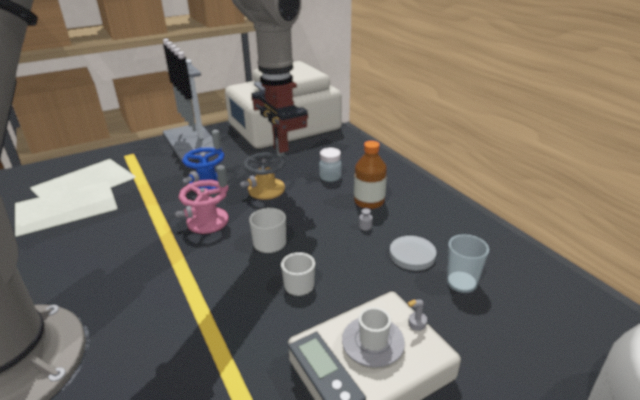

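Everything agrees: the crucible stands centred on the pan, the bystanders are unmoved, and the handle is back at its closed azimuth (about −0.04 rad) after two turns. I'll let it settle and check it's at rest.

```bash
python3 -m creep '[[[0,0,0],[0,0.001,0],1],[[0,0,0],[0,0,0],1],[[0,0,0],[0,0,0],1],[[0,0,0],[0,0,0],1]]'; python3 - <<'E'
from h import *
s=sensors.observe();print(abs(s["qvel"]).max());robot.close_job()
E
```

```text
time_s: 28.3
ee_pos: [0.6106, 0.2738, 0.0989]
tcp_rot: [[-0.01, 0.0, 1.0], [-0.007, 1.0, -0.0], [-1.0, -0.007, -0.01]]
contact_force: [-4.6, 1.2, 5.9]
gripper_width: 0.216
0.012474132644846064
the job is handed in; nothing more can be done
```

The job is done and handed in at about 28 s of the 72 s allowed. The system gave no verdict.

- **Crucible:** The smallest crucible stands upright on the pan and is let go. In the side view it is within about 2 mm of the pan's centre. The wrist force sensor read about 1 N or less while I set it down.
- **Closing the valve:** I turned the brass valve clockwise about 0.61 of a turn until it stopped. Pushing again gave a 27 N reaction with only about 1 mm of movement, so it is firmly on its stop.
- **Backing off:** I then turned it counter-clockwise two full turns, counting from the handle's position at each stage. The handle ended about 2 mm short of where it sat when closed, which is about 0.04 rad under two turns (0.2 rad allowed). I worked this out from the arm's pose and the wrist picture. The wheel's own angle cannot be read.
- **Grip:** At the end the arm was almost still (fastest joint about 0.01 rad/s). It still held the handle at 40 N, with the opening at about 19 mm on the 20 mm handle.
- **Bystanders:** The final top and side pictures show none of them visibly moved.

**Disagreements:**
- Some small moves came out short or long and were corrected along the way. The final 1 mm nudge on the handle had no effect.
- The wrist still read about 5 N sideways and 6 N upward at the end.

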